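# Latch a chute gate half open to send the stage knob down

### The arm

A 6-joint arm with a two-finger parallel gripper is mounted at the origin on the work surface. World frame = base frame: x ahead of the robot, y to its left, z up, the work surface at z = 0. Lengths are in m, angles in rad, forces in N, time in s.
With the tool pointing down it reaches from about 0.3 to 0.85 m from the base axis. Payload 5.4 kg.
Tool frame: the origin (TCP) lies midway between the tips of the shut fingers; the grasp point (between the pads) lies bot.tcp_to_grasp behind it (bot.tcp_to_grasp is the distance from the TCP to the grasp point, in m); z points along the fingers, y is the direction in which the jaws open and shut (so a half turn about z gives the same grasp; the last joint's range is limited). The gripper opens to 85 mm and grips with 20 to 120 N. Pads are 22 mm wide; open, the fingers measure 114 mm over their backs; the gripper's body (76 mm by 85 mm) begins 54 mm behind the grasp point. The pads swing forward as they close: fully open they stand 13 mm farther back than shut.
Start: joints at [0.953, 0.158, 1.597, -0, 1.386, -0.21], TCP at [0.228, 0.528, 0.231] pointing down, gripper open.
Joint ranges: [-2.91, 2.91], [-0.94, 2.29], [0.18, 2.7], [-1.29, 4.43], [0.17, 2.64], [-3, 3]. Speed limits (rad/s): [2.57, 2.57, 3.14, 3.14, 3.14, 3.14].

### API

Orientations are given as a unit quaternion [x, y, z, w].
In Python, from station import bot gives the robot as it stands.
- The arm moves only by the tool jog_arm, never from a script. Its argument "increments" is a list of rows, each a list of 3 entries, a list of its own where there are three numbers: the turn, a rotation vector about the tool's x, y, z in degrees, then the shift along the tool's x, y, z in mm, then the gripper's target within -1 to 1 (shut at 1, half-way at 0, fully open at -1). A call has exactly 5 rows; each row shifts and turns the pose as measured when the row begins, along the tool's axes as they then stand; what a row does not reach is not made up. A row lasts 1/10 s, in which the tool goes at most 50 mm and 8.59 degrees, less where a joint would pass 70% of its speed; a pose out of reach is approached as far as the arm can. A call is refused whole if a number of a shift passes 50 or a number of a turn 8.59, either way. A call with a gripper value outside its range is refused whole. The fingers move at their own pace and stop on an object; "newtons" is the grip in N (left out, the last holds). Time passes only in rows, so rows that do not move let the fingers close, or fill a call up. It gives the time, the measured TCP pose, the force and the opening at its end, in the units of the state.
- bot.observe(): the state, without advancing time (a new reading comes with each control period).
- bot.get_image(name): name is "side" or "top"; returns (picture, depth): 420x560x3 uint8, red, green, blue; 420x560 float32, m along the optical axis (not along the pixel's ray), 0 where there is no reading.
- bot.calibration(name): a dict with "fx", "fy", "cx", "cy" (pixels), "rvec" (rotation vector, rad) and "tvec" (3), from world to camera coordinates, as OpenCV has them. Camera axes: x right, y down, z forward; pixel columns grow to the right and rows downward; lengths in m; the calibration is good to about 2 mm. A picture is of the moment at which its call begins. calibration takes no time and is no camera call.
- bot.hand_in(): hands the job in, once; it reports no verdict.
Trained networks look in the newest picture that a camera, given by its name, has taken for a name from the list of things; names that differ only in an ending like _2 or _b are one class to them, and where a whole thing is asked for, a point or a joint stands for the part that bears it (a point fixed in the world has none). Each returns a list of dicts, best first, with "confidence" (0 to 1); they miss things now and then, are a little off and sometimes report something else, mostly with a low value. They report only what shows in the picture. A call takes as long as a camera call.
- bot.find_in(label, camera): "position" ([x, y, z] in m, in the coordinates of the camera as it stood for that picture, good to about 4 mm: the middle of the surface that is visible of it).
- bot.regions_of(label, camera): "mask" (420x560 bool, what is visible of it).
The state is a dict: "time": time; "joint_pos": joint angles; "joint_vel": joint speeds; "joint_efforts": joint torques, N m; "ee_pos": TCP position; "tcp_rot": TCP orientation; "force": force on the tool from outside, world axes, zero at the start; "moment": the same for the moment, N m; "finger_gap": finger opening in m.
Only numpy, scipy, OpenCV 4.12 (cv2) and the standard library are available. Lean on these libraries where they do the work, as an engineer would, in place of code of your own. Each camera call takes 0.05 s, during which the arm holds its last target. There are 200 camera calls.

### The job

The white nylon stage knob is waiting in one lane of the sloped chute, and a short black objective in the other. With a fingertip, push the sprung gate slide of the knob's lane outward by its thumb tab until the stop pin has dropped in behind it, then let go, so that the slide springs back and stays latched half open on the pin and the knob runs down into the tray. Leave the other gate shut with the objective waiting behind it, and do not touch or move any of the loose parts.

Things in the scene. Friction and masses are not known exactly. Their poses are not given: they have to be found in the camera images.
- chute: fixed aluminium fixture: two-lane chute sloping down 22 degrees along its +x to a tray, a bridge across it carrying two gate slides. Origin on the bench under the bridge's middle; x downhill, y left when looking downhill, z up. Left lane centre y = +24 mm, right lane y = -24 mm, each 44 mm wide; chute from x = -94 to +130 mm; parts wait at x = -61 mm; bridge y = +-170 mm, x = -15 to +47 mm.
- bridge (a point): point on top of the bridge, 132 mm above the bench, straight above the fixture's origin, axes as the fixture's. The slides' bars lie on the bridge, tops 7 mm above this point. The two thumb tabs rise to 52 mm above it at x = -18 to +10 mm; shut, their push faces are 116 mm apart (y = +-58 mm), with free space between them for the fingers.
- gate_left (a joint): sprung gate slide of the left lane, m: 0 shut (start), grows as it is pushed outward along the fixture's +y; end stop 0.045. Spring 4 N (shut) to 10 N (end), damped; from 0.008 to 0.028 its tooth also lifts the sprung stop pin (2 to 4 N more). Past 0.033 the pin has dropped behind the tooth: let go, the slide springs back and latches on the pin at about 0.0305. Let go earlier, it springs shut.
- gate_right (a joint): sprung gate slide of the right lane, m: 0 shut (start), grows as it is pushed outward along the fixture's -y; end stop 0.045. Spring 4 N (shut) to 10 N (end), damped; from 0.008 to 0.028 its tooth also lifts the sprung stop pin (2 to 4 N more). Past 0.033 the pin has dropped behind the tooth: let go, the slide springs back and latches on the pin at about 0.0305. Let go earlier, it springs shut.
- tab_left (a point): centre of the push face of the left gate's upright dark steel thumb tab (moves with the slide): flat, 28 mm wide along the fixture's x, 45 mm tall, this point midway; it looks towards the centre line and is pushed along the fixture's +y. The slide's bar runs under it, top 22 mm below this point: stay above that. Behind, a 45 degree brace: it cannot be pinched.
- tab_right (a point): centre of the push face of the right gate's upright dark steel thumb tab (moves with the slide): flat, 28 mm wide along the fixture's x, 45 mm tall, this point midway; it looks towards the centre line and is pushed along the fixture's -y. The slide's bar runs under it, top 22 mm below this point: stay above that. Behind, a 45 degree brace: it cannot be pinched.
- pin_left_foot (a point): foot of the left gate's stop pin: an 8 mm steel pin with a 16 mm head hanging in a small gallows on the bridge, outboard of the tab. The gallows and pin take 32 mm along x and 18 mm along y and reach 50 mm above this point (60 mm while the pin is lifted). It drops by itself; leave it alone.
- pin_right_foot (a point): foot of the right gate's stop pin: an 8 mm steel pin with a 16 mm head hanging in a small gallows on the bridge, outboard of the tab. The gallows and pin take 32 mm along x and 18 mm along y and reach 50 mm above this point (60 mm while the pin is lifted). It drops by itself; leave it alone.
- knob: the white nylon stage knob: fluted disc 34 mm across and 14 mm high with a 20 mm hub on top, 24 mm high in all, 30 g, loose; it stands on the chute floor against its closed gate (in the left or the right lane). Origin at the centre of its underside.
- short_objective: short black microscope objective, 30 mm across, 30 mm tall, loose; it waits in the other lane against its closed gate and must stay there. Origin at the centre of its underside.
- tray (a point): centre of the tray's floor, 3 mm above the bench, axes as the fixture's; inside, the tray is 164 mm along x and 178 mm along y; far wall 60 mm high, side walls 45 mm.
- objective_b: a loose bystander: black microscope objective, 28 mm across, 48 mm tall, standing on the bench; origin at the centre of its foot
- objective_c: a loose bystander: black microscope objective, 28 mm across, 56 mm tall, standing on the bench; origin at the centre of its foot
- slide_clip: a loose bystander: flat chrome slide clip about 75 mm long, 14 mm high at its head, lying beside the chute; origin under its middle
- dust_cover: a loose bystander: orange plastic dust cover (cup shape), 90 mm across, 70 mm tall; origin at the centre of its underside
- cleaner: a loose bystander: lens cleaner bottle, 44 mm across, 110 mm tall; origin at the centre of its underside
- screwdriver: a loose bystander: screwdriver 170 mm long lying on the bench along its own x axis

How it is judged:
On the way, in this order (a step that is already met when the one before it is completed fails the run):
1. a gate slide is pushed outward past the stop pin (value of joint any of gate_left, gate_right above 0.029 m).
2. the slide has been let go and has come back to rest latched on the pin, half open (contact force between the fingers and chute below 0.1 N and ((value of joint gate_left between 0.027 and 0.0335 m and value of joint gate_right below 0.004 m and velocity of joint gate_left between -0.01 and 0.01 m/s) or (value of joint gate_right between 0.027 and 0.0335 m and value of joint gate_left below 0.004 m and velocity of joint gate_right between -0.01 and 0.01 m/s))), for 0.3 s.
At the end, for the whole second after the job is handed in: One gate rests latched half open on its stop pin (27 to 33.5 mm, still), the other is shut (under 4 mm); the knob lies still within the tray's walls, no more than 45 mm above its floor; the short objective has moved less than 15 mm (((value of joint gate_left between 0.027 and 0.0335 m and value of joint gate_right below 0.004 m and velocity of joint gate_left between -0.01 and 0.01 m/s) or (value of joint gate_right between 0.027 and 0.0335 m and value of joint gate_left below 0.004 m and velocity of joint gate_right between -0.01 and 0.01 m/s)) and x of knob in the frame of tray between -0.085 and 0.085 m and y of knob in the frame of tray between -0.09 and 0.09 m and z of knob in the frame of tray below 0.045 m and linear speed of knob below 0.02 m/s and distance of short_objective from where it was at the start of the episode below 0.015 m); the robot touches nothing.
It fails at once if the knob is touched by the robot (contact force between any of the arm, the fingers and knob above 0.5 N).
It fails at once if the knob is lifted out of its lane (z of knob in the frame of chute above 0.13 m).
It fails at once if the short objective is let out, lifted or moved by more than 15 mm (distance of short_objective from where it was at the start of the episode above 0.015 m).
It fails at once if the short objective is touched by the robot (contact force between any of the arm, the fingers and short_objective above 0.5 N).
It fails at once if a bystander is moved by more than 20 mm (distance of any of objective_b, objective_c, slide_clip, dust_cover, cleaner, screwdriver from where it was at the start of the episode above 0.02 m).
It also fails if it takes over 32 s, if anything falls off the work surface, if the arm or the gripper's body presses on something with over 40 N, if the wrist force passes 120 N, or if a joint passes its speed limit or range.

## Working session

There is one attempt and no reset: what is moved stays moved. The work goes in short steps, Python scripts to look and compute and a tool call to move; the robot and the scene stay as the last step left them, time stands still between calls to the robot, and variables do not carry over. Pictures are saved under pics/ and viewed, about 8 in all and at most 12, crops included, and the job is handed in when it is done.

Besides the shell and the picture viewer there is one more tool, called after "Call:" by a JSON object that holds its "name" and its "arguments". jog_arm: Moves the arm, as the interface text tells. Its arguments: {"type":"object","properties":{"increments":{"type":"array","items":{"type":"array"}},"newtons":{"type":"number"}},"required":["increments"]}

```bash
mkdir -p pics; cat > h.py <<'E'
import numpy as np, cv2
from station import bot
def toworld(p,cam):
    c=bot.calibration(cam); R=cv2.Rodrigues(np.array(c['rvec'],float))[0]
    return (np.atleast_2d(p)-np.array(c['tvec']).ravel())@R
def pix(p,cam):
    c=bot.calibration(cam); K=np.array([[c['fx'],0,c['cx']],[0,c['fy'],c['cy']],[0,0,1]])
    return cv2.projectPoints(np.atleast_2d(np.array(p,float)),np.array(c['rvec'],float),np.array(c['tvec'],float),K,None)[0][:,0]
def cloud(d,cam,m):
    c=bot.calibration(cam); v,u=np.nonzero(m&(d>0)); z=d[v,u]
    return toworld(np.c_[(u-c['cx'])/c['fx']*z,(v-c['cy'])/c['fy']*z,z],cam)
E
python3 - <<'E'
from h import *
s=bot.observe(); print(s['ee_pos'],s['tcp_rot'],s['finger_gap'],s['time'],bot.tcp_to_grasp)
for cam in('top','side'):
    im,d=bot.get_image(cam); cv2.imwrite(f'pics/{cam}0.png',im[:,:,::-1]); np.save(f'd_{cam}.npy',d)
    for l in['knob','short_objective','tab_left','tab_right','chute','pin_left_foot','pin_right_foot','tray','bridge']:
        try: print(cam,l,[(round(r['confidence'],2),toworld(r['position'],cam)[0].round(3).tolist()) for r in bot.find_in(l,cam)[:3]])
        except Exception as e: print(cam,l,e)
E
```

```text
[0.22773015 0.52735595 0.23032071] [ 2.02503301e-01  9.79281150e-01 -8.37871674e-04 -3.75637951e-04] 0.08530802294721478 0.0 0.0187
top knob [(0.66, [0.506, -0.048, 0.128])]
top short_objective [(0.45, [0.362, -0.455, 0.026])]
top tab_left [(0.97, [0.592, 0.023, 0.14])]
top tab_right [(0.86, [0.557, -0.103, 0.137])]
top chute [(0.87, [0.656, -0.07, 0.055]), (0.2, [0.564, 0.482, 0.029])]
top pin_left_foot [(0.64, [0.656, -0.067, 0.054])]
top pin_right_foot [(0.74, [0.654, -0.07, 0.052])]
top tray [(0.88, [0.653, -0.07, 0.052])]
top bridge [(0.89, [0.652, -0.067, 0.053])]
side knob [(0.73, [0.536, -0.507, 0.061]), (0.63, [0.509, -0.051, 0.13])]
side short_objective []
side tab_left [(0.56, [0.591, 0.012, 0.141]), (0.53, [0.65, -0.089, 0.047]), (0.43, [0.544, -0.116, 0.138])]
side tab_right [(0.72, [0.544, -0.119, 0.139])]
side chute [(0.66, [0.363, -0.465, 0.024]), (0.59, [0.649, -0.088, 0.046])]
side pin_left_foot [(0.63, [0.646, -0.09, 0.044])]
side pin_right_foot [(0.8, [0.65, -0.091, 0.045])]
side tray [(0.84, [0.648, -0.089, 0.046])]
side bridge [(0.74, [0.65, -0.09, 0.051])]
```

View pics/top0.png

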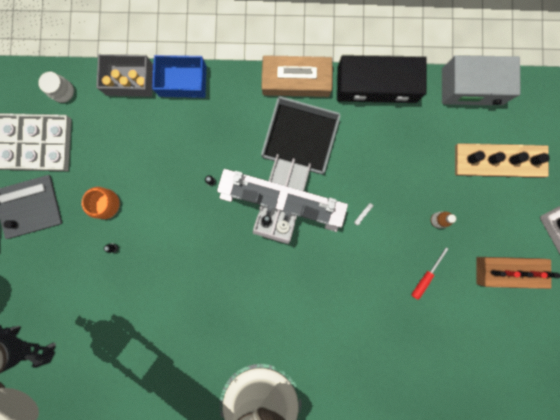

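View pics/side0.png

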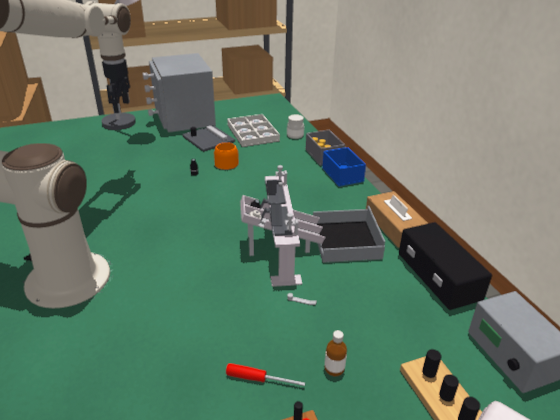

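```bash
python3 - <<'E'
from h import *
d=np.load('d_top.npy'); P=cloud(d,'top',np.ones(d.shape,bool))
near=(np.hypot(P[:,0]-.6,P[:,1]+.06)<.3)
# bars tops z=.139; tabs top z=.184
for lo,hi in((.127,.136),(.136,.143),(.165,.176),(.178,.19),(.19,.2)):
    Q=P[near&(P[:,2]>lo)&(P[:,2]<hi)]
    print(lo,hi,len(Q),Q.mean(0).round(4) if len(Q) else '')
    if len(Q)>20:
        (c,s,a)=cv2.minAreaRect((Q[:,:2]*1000).astype(np.float32)); print('  rect',c,s,a)
Q=P[near&(P[:,2]>.176)&(P[:,2]<.195)]
for y0,sgn in((-.04,1),(-.04,-1)):
    q=Q[(Q[:,1]-y0)*sgn>0]
    print(len(q),q.mean(0).round(4),q.min(0).round(4),q.max(0).round(4))
E
```

```text
0.127 0.136 1461 [ 0.5794 -0.0444  0.1321]
  rect (546.385498046875, -34.713958740234375) (339.6378479003906, 142.55575561523438) 75.46050262451172
0.136 0.143 1370 [ 0.5704 -0.0408  0.1393]
  rect (546.1984252929688, -38.795501708984375) (330.30322265625, 137.48623657226562) 75.7977294921875
0.165 0.176 196 [ 0.583  -0.0482  0.1696]
  rect (582.84912109375, -44.1634521484375) (266.887451171875, 63.4090461730957) 75.46245574951172
0.178 0.19 101 [ 0.5734 -0.0439  0.1839]
  rect (576.6522827148438, -42.471649169921875) (263.6215515136719, 50.47825241088867) 75.26974487304688
0.19 0.2 31 [ 0.5953 -0.0438  0.192 ]
  rect (594.2396850585938, -47.831024169921875) (262.89422607421875, 14.115001678466797) 75.21389770507812
79 [0.5991 0.0424 0.1844] [0.5671 0.0135 0.176 ] [0.6337 0.0802 0.194 ]
73 [ 0.5543 -0.1271  0.1843] [ 0.5352 -0.1755  0.1761] [ 0.5692 -0.0937  0.1941]
```

The top view shows the chute running up the image with a tilt. The knob (white, px 284,227) is in the right lane and the black objective (267,219) is in the left, so gate_right is the one to push. Next I fit the fixture pose.

```bash
python3 - <<'E'
from h import *
from scipy.optimize import minimize
d=np.load('d_top.npy'); P=cloud(d,'top',np.ones(d.shape,bool))
P=P[(np.hypot(P[:,0]-.59,P[:,1]+.045)<.21)]
B=P[(P[:,2]>.127)&(P[:,2]<.143)]
def ext(yaw,Q):
    c,s=np.cos(yaw),np.sin(yaw); return Q[:,:2]@np.array([[c,-s],[s,c]])
for deg in(-15.3,-14.7,-14.1):
    F=ext(np.radians(deg),B); ymid=(F[:,1].min()+F[:,1].max())/2
    # outer ends only: the chute & tabs are away
    e=np.abs(F[:,1]-ymid)>.115
    L=e&(F[:,1]>ymid);R=e&(F[:,1]<ymid)
    print(deg,'y',np.percentile(F[:,1],[0,1,99,100]).round(4),'xL',np.percentile(F[L,0],[2,50,98]).round(4),'xR',np.percentile(F[R,0],[2,50,98]).round(4))
yaw=np.radians(-14.7);F=ext(yaw,P)
T=(P[:,2]>.178)&(P[:,2]<.19)
G=P[:,2]>.19
ym=(ext(yaw,B)[:,1].min()+ext(yaw,B)[:,1].max())/2
for nm,m in(('tab/top',T),('gal',G)):
    for sg in(1,-1):
        q=F[m&((F[:,1]-ym)*sg>0)]; q=q-[0,ym]; print(nm,sg,len(q),np.percentile(q,[0,10,50,90,100],axis=0).round(4).T.tolist())
im,_=bot.get_image('top')
cv2.imwrite('pics/crop.png',cv2.resize(im[150:260,205:360,::-1],None,fx=5,fy=5,interpolation=cv2.INTER_CUBIC))
E
```

```text
-15.3 y [-0.0589 -0.0553  0.2778  0.2812] xL [0.5423 0.5681 0.6033] xR [0.5456 0.5716 0.6075]
-14.7 y [-0.0646 -0.0615  0.2718  0.275 ] xL [0.5448 0.5706 0.6057] xR [0.5454 0.5717 0.607 ]
-14.1 y [-0.0708 -0.0676  0.2658  0.269 ] xL [0.5474 0.5732 0.6083] xR [0.5454 0.5713 0.6064]
tab/top 1 49 [[0.5433, 0.5468, 0.5636, 0.5881, 0.5939], [0.0575, 0.0585, 0.0633, 0.127, 0.1319]]
tab/top -1 52 [[0.5435, 0.5465, 0.562, 0.5881, 0.5937], [-0.1318, -0.1258, -0.0641, -0.0591, -0.0582]]
gal 1 16 [[0.5806, 0.582, 0.5857, 0.5922, 0.5942], [0.1178, 0.1189, 0.1226, 0.1291, 0.1308]]
gal -1 15 [[0.5797, 0.581, 0.5876, 0.5909, 0.5938], [-0.1321, -0.1294, -0.1248, -0.1191, -0.1171]]
```

View pics/crop.png

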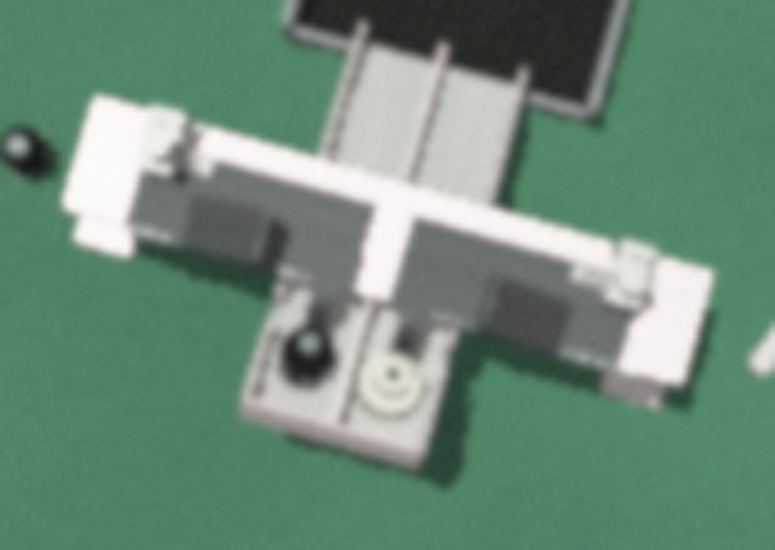

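The knob is confirmed in the right lane (crop px 390,385). The fixture origin is about (0.569, -0.0405) with yaw about -14.7°, and the tabs and bridge extents match the given sizes. Next I turn to align tool y with fixture y, shut the fingers and travel at height.

Call:
{"name": "jog_arm", "arguments": {"increments": [[[0, 0, -8.5], [0, 0, -30], 1], [[0, 0, 0], [-35, -35, 0], 1], [[0, 0, 0], [-35, -35, 0], 1], [[0, 0, 0], [-35, -35, 0], 1], [[0, 0, 0], [-35, -35, 0], 1]], "newtons": 60}}

```text
time: 1.55
ee_pos: [0.3281, 0.3578, 0.2626]
tcp_rot: [0.121, 0.993, 0.001, 0.001]
force: [0.6, 0.1, -1.1]
finger_gap: 0.012
```

Call:
{"name": "jog_arm", "arguments": {"increments": [[[0, 0, 0], [-35, -35, 0], 1], [[0, 0, 0], [-35, -35, 0], 1], [[0, 0, 0], [-35, -35, 0], 1], [[0, 0, 0], [-35, -35, 0], 1], [[0, 0, 0], [0, 0, 0], 1]]}}

```text
time: 2.05
ee_pos: [0.4332, 0.1812, 0.264]
tcp_rot: [0.124, 0.992, 0.001, 0.003]
force: [-0.6, 0.9, 0.4]
finger_gap: 0.0002
```

```bash
cat >> h.py <<'E'
from scipy.spatial.transform import Rotation as Ro
Rf=Ro.from_euler('z',-14.7,degrees=True).as_matrix(); O=np.array([.5689,-.0405,0])
def st(tgt=(-.004,-.010,.155)):
    s=bot.observe(); R=Ro.from_quat(s['tcp_rot']).as_matrix(); p=np.array(s['ee_pos'])
    print('t',s['time'],'fix mm',((p-O)@Rf*1000).round(1),'gap',round(s['finger_gap'],4),'F fix',(np.array(s['force'])@Rf).round(1))
    print('tool in fixture (cols)\n',(Rf.T@R).round(3)); w=O+Rf@np.array(tgt); print('to go tool mm',(R.T@(w-p)*1000).round(1))
E
python3 -c "from h import *; st()"
```

```text
t 2.05 fix mm [-187.5  180.   264. ] gap 0.0002 F fix [-0.8  0.7  0.4]
tool in fixture (cols)
 [[-1.    -0.009  0.006]
 [-0.009  1.     0.003]
 [-0.006  0.003 -1.   ]]
to go tool mm [-181.1 -191.9  109.6]
```

Call:
{"name": "jog_arm", "arguments": {"increments": [[[0, 0, 0], [-35, -35, 0], 1], [[0, 0, 0], [-35, -35, 0], 1], [[0, 0, 0], [-35, -35, 0], 1], [[0, 0, 0], [-35, -35, 0], 1], [[0, 0, 0], [-30, -35, 0], 1]]}}

```text
time: 2.55
ee_pos: [0.555, -0.0264, 0.2651]
tcp_rot: [0.12, 0.993, 0.003, 0.004]
force: [0.5, 0.4, -0.3]
finger_gap: 0.0002
```

```bash
python3 -c "from h import *; st()"
```

```text
t 2.55 fix mm [-17.   10.1 265.1] gap 0.0002 F fix [ 0.4  0.5 -0.3]
tool in fixture (cols)
 [[-1.    -0.017  0.007]
 [-0.017  1.     0.008]
 [-0.007  0.008 -1.   ]]
to go tool mm [-11.8 -21.2 110. ]
```

Call:
{"name": "jog_arm", "arguments": {"increments": [[[0, 0, 0], [-12, -20, 0], 1], [[0, 0, 0], [0, 0, 0], 1], [[0, 0, 0], [0, 0, 35], 1], [[0, 0, 0], [0, 0, 20], 1], [[0, 0, 0], [0, 0, 0], 1]]}}

```text
time: 3.05
ee_pos: [0.5649, -0.0498, 0.2091]
tcp_rot: [0.122, 0.993, 0.004, 0.005]
force: [-0.2, 0.5, -0.3]
finger_gap: -0.0001
```

```bash
python3 - <<'E'
from h import *; st()
im,_=bot.get_image('side')
cv2.imwrite('pics/s1.png',cv2.resize(im[100:300,190:400,::-1],None,fx=3,fy=3,interpolation=cv2.INTER_CUBIC))
E
```

```text
t 3.05 fix mm [ -1.5 -10.  209.1] gap -0.0001 F fix [-0.3  0.4 -0.3]
tool in fixture (cols)
 [[-1.    -0.012  0.009]
 [-0.012  1.     0.009]
 [-0.01   0.009 -1.   ]]
to go tool mm [ 3.  -0.4 54.1]
```

View pics/s1.png

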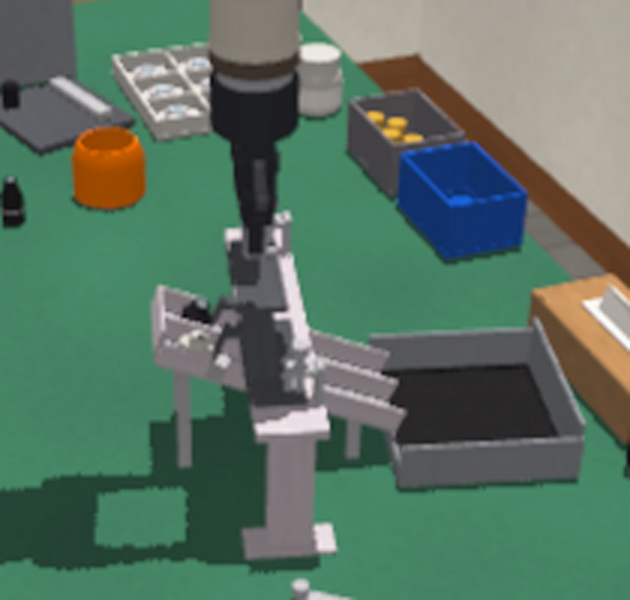

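The shut fingers hang above the bridge between the tabs (crop px 258,250), clear of both. Descend and move up to just short of the right tab.

Call:
{"name": "jog_arm", "arguments": {"increments": [[[0, 0, 0], [2, 0, 30], 1], [[0, 0, 0], [0, 0, 23], 1], [[0, 0, 0], [0, 0, 0], 1], [[0, 0, 0], [0, -15, 0], 1], [[0, 0, 0], [0, -10, 0], 1]]}}

```text
time: 3.6
ee_pos: [0.562, -0.0706, 0.1651]
tcp_rot: [0.118, 0.993, 0.003, 0.012]
force: [0.0, -0.5, 0.3]
finger_gap: -0.0002
```

```bash
python3 -c "from h import *; st((-.004,-.082,.155))"
```

```text
t 3.6 fix mm [  0.9 -30.9 165.1] gap -0.0002 F fix [ 0.1 -0.4  0.3]
tool in fixture (cols)
 [[-1.    -0.02   0.023]
 [-0.02   1.     0.009]
 [-0.023  0.009 -1.   ]]
to go tool mm [  6.2 -51.1   9.5]
```

Call:
{"name": "jog_arm", "arguments": {"increments": [[[0, 1.3, 1.1], [5, 0, 8], 1], [[0, 0, 0], [0, -8, 0], 1], [[0, 0, 0], [0, -8, 0], 1], [[0, 0, 0], [0, -8, 0], 1], [[0, 0, 0], [0, -8, 0], 1]]}}

```text
time: 4.1
ee_pos: [0.5514, -0.0995, 0.1603]
tcp_rot: [0.13, 0.992, 0.01, 0.004]
force: [4.4, 12.8, 0.3]
finger_gap: -0.0001
```

```bash
python3 -c "from h import *; st((-.004,-.082,.155))"
```

```text
t 4.1 fix mm [ -1.9 -61.5 160.3] gap -0.0001 F fix [ 1.  13.5  0.3]
tool in fixture (cols)
 [[-1.     0.003  0.006]
 [ 0.003  1.     0.02 ]
 [-0.006  0.02  -1.   ]]
to go tool mm [  2.  -20.6   4.9]
```

Call:
{"name": "jog_arm", "arguments": {"increments": [[[0, 0, 0], [0, -7, 0], 1], [[0, 0, 0], [0, -7, 0], 1], [[0, 0, 0], [0, -6, 0], 1], [[0, 0, 0], [0, -4, 0], 1], [[0, 0, 0], [0, -2, 0], 1]]}}

```text
time: 4.6
ee_pos: [0.5473, -0.1157, 0.1607]
tcp_rot: [0.13, 0.991, 0.022, 0.007]
force: [3.2, 8.1, -0.1]
finger_gap: 0.0002
```

```bash
python3 - <<'E'
from h import *; st((-.004,-.082,.155))
im,d=bot.get_image('side'); cv2.imwrite('pics/s2.png',cv2.resize(im[140:300,190:400,::-1],None,fx=3.5,fy=3.5,interpolation=cv2.INTER_CUBIC))
E
```

```text
t 4.6 fix mm [ -1.8 -78.2 160.7] gap 0.0002 F fix [ 1.1  8.7 -0.1]
tool in fixture (cols)
 [[-1.     0.003  0.008]
 [ 0.003  0.999  0.046]
 [-0.007  0.046 -0.999]]
to go tool mm [ 2.2 -4.1  5.5]
```

View pics/s2.png

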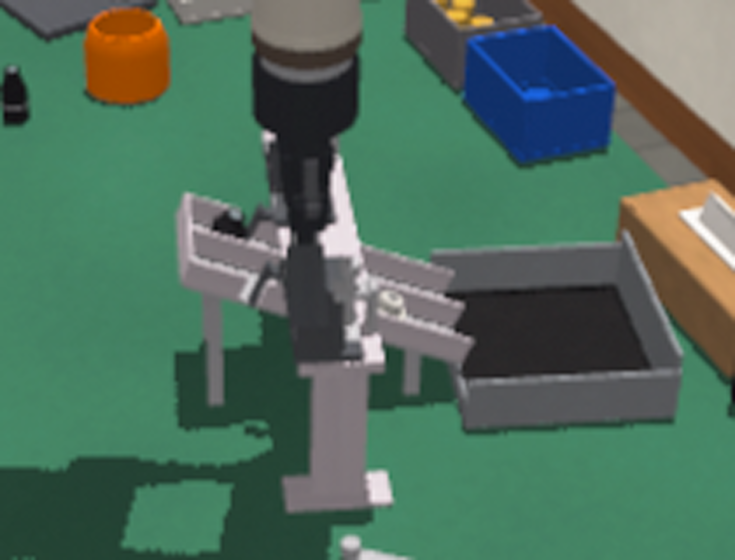

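The knob has been released and is sliding down its lane (px 390,303), and the objective is still behind its gate. At 8.7 N the gate is at about 35 mm, so I push a few mm more, then back off.

Call:
{"name": "jog_arm", "arguments": {"increments": [[[2, 0, 0], [0, -5, 0], 1], [[0, 0, 0], [0, -4, 0], 1], [[0, 0, 0], [0, -3, 0], 1], [[0, 0, 0], [0, -2, 0], 1], [[0, 0, 0], [0, -1, 0], 1]]}}

```text
time: 5.15
ee_pos: [0.5459, -0.1211, 0.1605]
tcp_rot: [0.129, 0.991, 0.016, 0.007]
force: [3.4, 7.9, -0.1]
finger_gap: -0.0001
```

```bash
python3 -c "from h import *; st((-.004,-.03,.155))"
```

```text
t 5.15 fix mm [ -1.8 -83.8 160.5] gap -0.0001 F fix [ 1.3  8.5 -0.1]
tool in fixture (cols)
 [[-1.     0.003  0.009]
 [ 0.003  0.999  0.033]
 [-0.009  0.033 -0.999]]
to go tool mm [ 2.4 53.5  7.3]
```

Call:
{"name": "jog_arm", "arguments": {"increments": [[[0, 0, 0], [0, 8, 0], 1], [[0, 0, 0], [0, 10, 0], 1], [[0, 0, 0], [0, 15, 0], 1], [[0, 0, 0], [0, 15, 0], 1], [[0, 0, 0], [0, 10, 0], 1]]}}

```text
time: 5.65
ee_pos: [0.5615, -0.0629, 0.1631]
tcp_rot: [0.131, 0.991, 0.017, 0.007]
force: [0.2, -0.5, -0.6]
finger_gap: -0.0002
```

```bash
python3 -c "from h import *; st((-.004,-.01,.26))"
```

```text
t 5.65 fix mm [ -1.4 -23.6 163.1] gap -0.0002 F fix [ 0.3 -0.5 -0.6]
tool in fixture (cols)
 [[-1.     0.005  0.01 ]
 [ 0.006  0.999  0.035]
 [-0.009  0.035 -0.999]]
to go tool mm [  1.7  16.9 -96.4]
```

Call:
{"name": "jog_arm", "arguments": {"increments": [[[0, 0, 0], [0, 10, 0], 1], [[0, 0, 0], [0, 0, 0], 1], [[0, 0, 0], [0, 0, -30], 1], [[0, 0, 0], [0, 0, -40], 1], [[0, 0, 0], [0, 0, -40], 1]]}}

```text
time: 6.15
ee_pos: [0.5586, -0.0527, 0.2686]
tcp_rot: [0.129, 0.992, 0.017, -0.001]
force: [0.8, 0.1, -0.0]
finger_gap: -0.0001
```

Call:
{"name": "jog_arm", "arguments": {"increments": [[[0, 0, 0], [40, 20, 0], 1], [[0, 0, 0], [40, 20, 0], 1], [[0, 0, 0], [40, 20, 0], 1], [[0, 0, 0], [40, 20, 0], 1], [[0, 0, 0], [30, 20, 0], 1]]}}

```text
time: 6.65
ee_pos: [0.4023, 0.0912, 0.2797]
tcp_rot: [0.133, 0.991, 0.015, 0.008]
force: [0.4, -0.0, 0.3]
finger_gap: 0.0001
```

```bash
python3 - <<'E'
from h import *; st((-.004,-.01,.26))
im,d=bot.get_image('top'); a=im[90:260,205:360,::-1]
P=cloud(d,'top',np.ones(d.shape,bool)); F=(P-O)@Rf
for sg in(1,-1):
    q=F[(F[:,2]>.178)&(F[:,2]<.188)&(F[:,0]<.012)&(F[:,0]>-.02)&(F[:,1]*sg>.03)&(abs(F[:,1])<.13)]; print('tab',sg,len(q),np.percentile(q[:,1]*sg,[0,5,50,95,100]).round(4))
for cam in('top','side'):
    if cam=='side': bot.get_image(cam)
    for l in('knob','short_objective'): print(cam,l,[(round(r['confidence'],2),((toworld(r['position'],cam)[0]-O)@Rf).round(3).tolist()) for r in bot.find_in(l,cam)[:3]])
cv2.imwrite('pics/t2.png',cv2.resize(a,None,fx=3.5,fy=3.5,interpolation=cv2.INTER_CUBIC))
E
```

```text
t 6.65 fix mm [-194.6   85.1  279.7] gap 0.0001 F fix [0.4 0.1 0.3]
tool in fixture (cols)
 [[-1.     0.01   0.012]
 [ 0.01   0.999  0.032]
 [-0.012  0.032 -0.999]]
to go tool mm [-191.3  -93.8   19. ]
tab 1 41 [0.0577 0.0581 0.0623 0.0672 0.0687]
tab -1 39 [0.0883 0.0885 0.0922 0.0981 0.0991]
top knob [(0.65, [0.205, -0.023, 0.028]), (0.45, [-0.062, 0.018, 0.13])]
top short_objective []
side knob []
side short_objective [(0.61, [-0.095, -0.461, 0.022])]
```

View pics/t2.png

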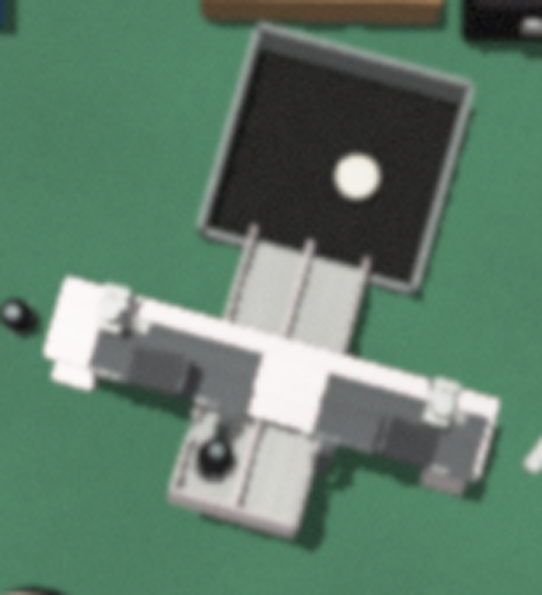

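The right tab is at 88.4 mm, so that slide is latched at about 30.5 mm, and the left one is shut. The knob lies in the tray (px 357,176) and the objective is still in its lane (215,455). I give it a moment to settle, confirm the knob is still, then hand in.

Call:
{"name": "jog_arm", "arguments": {"increments": [[[0, 0, 0], [0, 0, 0], 1], [[0, 0, 0], [0, 0, 0], 1], [[0, 0, 0], [0, 0, 0], 1], [[0, 0, 0], [0, 0, 0], 1], [[0, 0, 0], [0, 0, 0], 1]]}}

```text
time: 7.45
ee_pos: [0.4062, 0.0873, 0.2791]
tcp_rot: [0.135, 0.991, 0.015, 0.007]
force: [-0.0, 0.0, -0.3]
finger_gap: 0.0001
```

```bash
python3 - <<'E'
from h import *
def knob():
    im,d=bot.get_image('top'); F=(cloud(d,'top',(im.min(2)>150))-O)@Rf
    return F[(F[:,0]>.14)&(F[:,0]<.28)&(abs(F[:,1])<.08)&(F[:,2]<.045)].mean(0)*1000,d
a,_=knob()
for _ in range(6): b,d=knob()
F=(cloud(d,'top',np.ones(d.shape,bool))-O)@Rf
q=F[(F[:,2]>.178)&(F[:,2]<.188)&(F[:,0]<.012)&(F[:,0]>-.02)&(F[:,1]<-.03)&(F[:,1]>-.13)]
print(a.round(1),b.round(1),'tab',q[:,1].max())
if np.linalg.norm(a-b)<2: print('hand in',bot.hand_in())
E
```

```text
[206.4 -21.   26.2] [206.3 -20.9  26.2] tab -0.08855503357680247
the job is handed in; nothing more can be done
hand in None
```

I pushed the right gate (the knob's lane) outward with the shut fingertips to about 39–40 mm, then let go and moved the arm clear. I handed in at about 8 s of the 32 s allowed.

**What the last checks showed:**
- **Right gate:** its tab face was at y = -88.5 mm, so the slide is latched at about 30.5 mm. The reading was the same about 1 s apart.
- **Left gate:** its tab face was at +58 mm, so it is shut.
- **Knob:** lying flat in the tray, moving less than 0.2 mm over 0.3 s.
- **Robot:** clear of everything, with the force reading about 0.

**What disagreed:** after the push, the trained networks did not report the short objective correctly. They found nothing in the top view, gave a wrong place in the side view, and labelled it "knob" at low confidence. The top picture shows it still waiting in the left lane. I did not measure how far it or the bystanders may have moved; the pushing force showed only the expected spring load.

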